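# Hang the hook-on bin inside the assembly tote

## Task

Take the small blue bin that has a bent metal lip and hang it inside the plywood tote, with its lip hooked over the tote's long side wall nearest the robot, so that the bin hangs level, fully down on the rim and clear of the tote's floor. Lower it onto the rim in the gripper, do not drop it, then let go. Leave the other blue bin, which has no lip, where it stands.

Things in the scene. Friction and masses are not known exactly. Their poses are not given: they have to be found in the camera images.
- hook_bin_mid (a point): Centre (half-way up) of the loose open-topped blue steel bin with a bent bare-metal lip, standing on the surface. Bin body 50 mm along its x, 46 along y, 62 high; about 0.12 kg. Axes: z up, -x towards the lip. Grasp from above across the two plain sides (46 mm apart along y), at or up to 15 mm above this point.
- hook_bin_slot (a point): Slot of the same bin's hook: middle of the underside of the lip's bridge, 33 mm along -x and 37 mm above hook_bin_mid; same axes. The lip (2.5 mm sheet, 44 mm wide) bridges 16 mm inside, turns 10 mm straight down, then flares out to a 33 mm wide mouth; its tip is 60 mm along -x from the bin's centre and 28 mm below this point. The bridge's top is 2.5 mm above it.
- tote_rim (a point): Middle of the top edge of the fixed plywood tote's long wall nearest the robot, at mid thickness, 110 mm above the surface. Axes: x into the tote, y along the rim, z up. Tote 180 (x) x 240 (y) x 110 mm, open, walls and floor 12 mm; low things (25 mm) in its far half. When the bin hangs right, its slot point is on this rim's line and its x axis points along this x.
- plain_bin_mid (a point): Centre (half-way up) of the other loose blue steel bin, of the same size (50 x 46 x 62 mm) but with no lip; to be left alone.

How it is judged:
On the way:
1. the lipped bin, still held by the fingers, is lowered over the rim until the rim is in the mouth of its slot (slot point less than 20 mm above the rim) (contact force between the fingers and hook_bin above 0.5 N and z of hook_bin_slot in the frame of tote_rim between -0.02 and 0.02 m and x of hook_bin_slot in the frame of tote_rim between -0.02 and 0.02 m and y of hook_bin_slot in the frame of tote_rim between -0.1 and 0.1 m), for 0.05 s.
At the end, for the whole second after the job is handed in: The lipped bin hangs released on the tote's wall nearest the robot: slot point within 10 mm of the rim across the wall and in height, within 95 mm of the rim's middle along it; bin on the inside, tilted under 10 degrees, square to the wall within 10 degrees (x of hook_bin_slot in the frame of tote_rim between -0.01 and 0.01 m and y of hook_bin_slot in the frame of tote_rim between -0.095 and 0.095 m and z of hook_bin_slot in the frame of tote_rim between -0.01 and 0.01 m and x of hook_bin_mid in the frame of tote_rim above 0.02 m and angle between hook_bin_mid's own z axis and vertical below 0.175 rad and angle between the x axis of hook_bin_mid and the x axis of tote_rim, either way round below 0.175 rad); the robot touches nothing.
It fails at once if the bin without a lip is moved more than 30 mm (distance of plain_bin_mid from where it was at the start of the episode above 0.03 m).
It also fails if it takes over 32 s, if anything falls off the work surface, if the arm or the gripper's body presses on something with over 40 N, if the wrist force passes 120 N, or if a joint passes its speed limit or range.

## Robot

A 7-joint arm with a two-finger parallel gripper is mounted at the origin on a cart in front of the work surface, level with it; the furniture and walls round the work are solid. World frame = base frame: x ahead of the robot, y to its left, z up, the work surface at z = 0. Lengths are in m, angles in rad, forces in N, time in s.
With the tool pointing down it reaches from about 0.4 to 0.75 m from the base axis. Payload 19.5 kg.
Tool frame: the origin (TCP) lies at the very end of the fingers, on their centre line; the grasp point (between the pads) lies 19 mm behind it (arm.pinch_z is the distance from the TCP to the grasp point, in m); z points along the fingers, y is the line along which they close (so a half turn about z gives the same grasp; the last joint's range is limited). The gripper opens to 85 mm and grips with 20 to 120 N. Pads are 22 mm wide; open, the fingers measure 114 mm over their backs; the gripper's body (76 mm by 85 mm) begins 54 mm behind the grasp point. The pads swing forward as they close: fully open they stand 13 mm farther back than shut.
Start: joints at [1.067, 0.707, -0.028, 1.485, 0.022, 0.951, -0.075], TCP at [0.256, -0.515, 0.231] pointing down, gripper open.
Joint ranges: [-2.71, 2.71], [-0.32, 2.16], [-1.57, 1.52], [0, 2.45], [-1.46, 4.6], [0, 2.02], [-2.83, 2.83]. Speed limits (rad/s): [1.89, 1.89, 2.57, 2.57, 3.01, 3.01, 3.01].

## Interface

Orientations are given as [roll, pitch, yaw] about the fixed x, y, z axes, in that order (R = Rz(yaw) Ry(pitch) Rx(roll)).
In Python, from workcell import arm, grab_frame gives the robot as it stands. The module is installed in compiled form; this text tells all that it offers.
- The arm moves only by the tool jog_arm, never from a script. Its argument "commands" is a list of rows, each a list of 3 entries, a list of its own where there are three numbers: the finger opening in mm, from 0 to 85.4, then the shift along the world's x, y, z in mm, then the turn about the world's z in rad. In form: [[jaw, [dx, dy, dz], yaw], ...]. A call has 1 to 12 rows; each row shifts and turns the commanded pose from where the row before left it; what a row does not reach is not made up. A row lasts 1/12 s, in which the tool goes at most 41.7 mm and 7.16 degrees, less where a joint would pass 70% of its speed; a pose out of reach is approached as far as the arm can. A call with a gripper value outside its range is refused whole. The fingers move at their own pace and stop on an object; "newtons" is the grip in N (left out, the last holds). Time passes only in rows, so rows that do not move let the fingers close. It gives the time, the measured TCP pose, the force, the opening and the grip force at its end, in the units of the state.
- arm.get_obs(): the state, without advancing time (a new reading comes with each control period).
- grab_frame(name): name is "scene" or "top"; returns a dict with "image" (480x640x3 uint8, red, green, blue), "K" (3x3 intrinsics, pixels), "rvec" (rotation vector, rad) and "tvec" (3), from world to camera coordinates, as OpenCV has them. Camera axes: x right, y down, z forward; pixel columns grow to the right and rows downward; lengths in m; the calibration is good to about 2 mm. A picture is of the moment at which its call begins. There is no depth.
- arm.finish_job(): hands the job in; it is judged then, once.
The state is a dict: "time_s": time; "q": joint angles; "joint_vel": joint speeds; "tau": joint torques, N m; "tcp_pos": TCP position; "orientation": TCP orientation; "contact_force": force on the tool from outside, world axes, zero at the start; "torque": the same for the moment, N m; "width": opening from 0.0 (shut) to 1.0 (fully open); "gripper_force": force on a finger pad.
Only numpy, scipy, OpenCV 4.12 (cv2) and the standard library are available. Lean on these libraries where they do the work, as an engineer would, in place of code of your own. Each camera call takes 0.05 s, during which the arm holds its last target. There are 200 camera calls.

## Working session

There is one attempt and no reset: what is moved stays moved. The work goes in short steps, Python scripts to look and compute and a tool call to move; the robot and the scene stay as the last step left them, time stands still between calls to the robot, and variables do not carry over. Pictures are saved under pics/ and viewed, at most 10 in all, crops included, and the job is handed in when it is done.

Besides the shell and the picture viewer there is one more tool, called after "Call:" by a JSON object that holds its "fn" and its "kwargs", one argument or row to a line. jog_arm: Moves the arm, as the interface text tells. Its arguments: {"type":"object","properties":{"commands":{"type":"array"},"newtons":{"type":"number"}},"required":["commands"]}

```bash
mkdir -p pics
cat > h.py <<'E'
import numpy as np, cv2
from workcell import arm, grab_frame
def grab(n,fn=None):
    f=grab_frame(n); f['R']=cv2.Rodrigues(np.array(f['rvec'],float))[0]; f['t']=np.array(f['tvec'],float).ravel(); f['K']=np.array(f['K'],float)
    if fn: cv2.imwrite('pics/'+fn,f['image'][:,:,::-1])
    return f
def ray(f,u,v):
    d=f['R'].T@np.linalg.inv(f['K'])@np.array([u,v,1.]); return -f['R'].T@f['t'],d
def onz(f,u,v,z):
    c,d=ray(f,u,v); return c+d*(z-c[2])/d[2]
def proj(f,p):
    q=f['K']@(f['R']@np.array(p,float)+f['t']); return q[:2]/q[2]
E
python3 - <<'E'
from h import *
for n in('scene','top'):
    f=grab(n,n+'0.png'); print(n,-f['R'].T@f['t'],f['K'][0,0])
o=arm.get_obs();print(o['time_s'],o['tcp_pos'],o['orientation'],arm.pinch_z)
E
```

```text
scene [0.09915488 0.52363505 0.57955301] 478.7151652916133
top [ 0.36892462 -0.06428052  0.9709778 ] 489.9947006561825
0.1 [ 0.25610876 -0.51455002  0.23089942] [-3.14062060e+00  4.18274203e-05  4.61822262e-01] 0.0187
```

View pics/scene0.png

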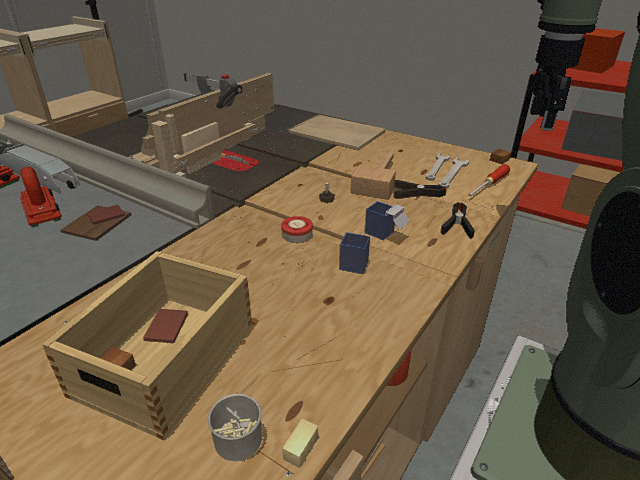

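View pics/top0.png

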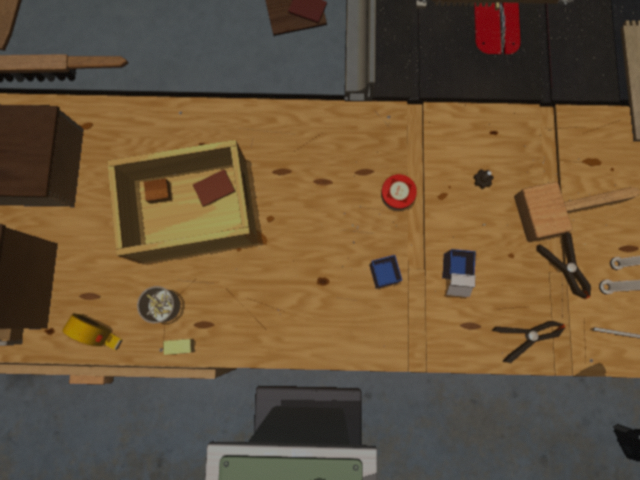

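The lipped bin is at about (460,270) in the top view, with its lip toward the robot. The plain bin is at (386,272), and the tote's corners are near (110,162), (238,143), (250,237) and (120,255). I'll enlarge both areas to measure them.

Run:
```python
from h import *
im=cv2.imread('pics/top0.png')
a=cv2.resize(im[135:270,95:265],None,fx=4.4,fy=4.4,interpolation=cv2.INTER_CUBIC); 
b=cv2.resize(im[240:310,360:490],None,fx=6,fy=6,interpolation=cv2.INTER_CUBIC)
cv2.imwrite('pics/tote.png',a); cv2.imwrite('pics/bins.png',b)
```

```text
(no output)
```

View pics/tote.png

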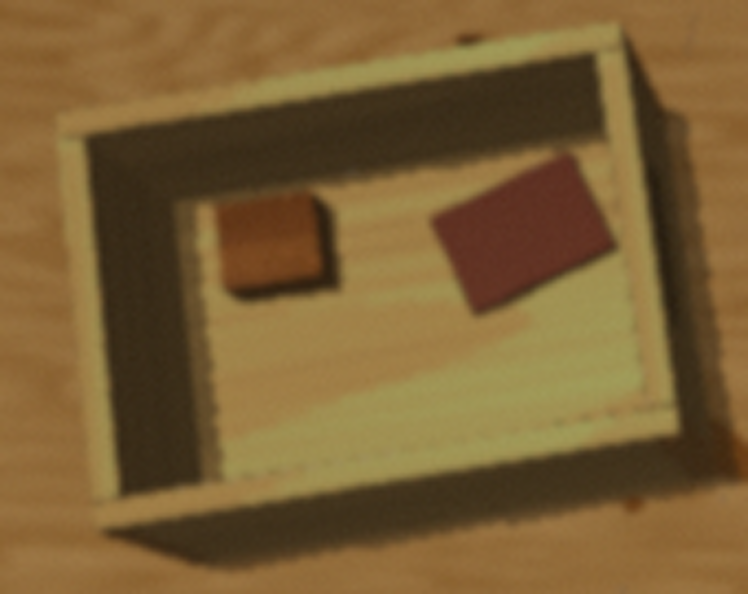

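View pics/bins.png

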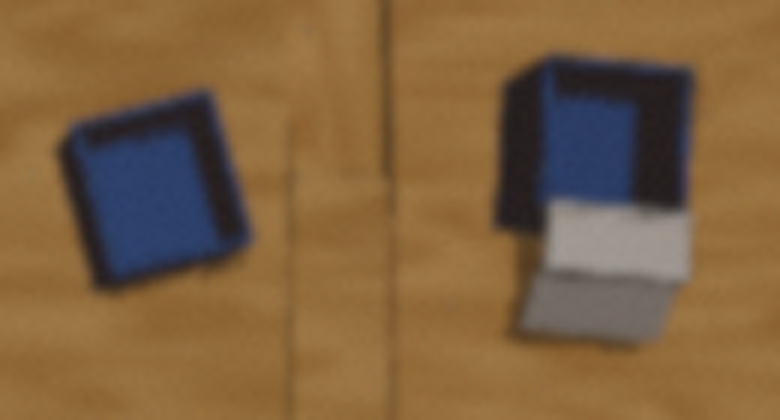

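The tote crop shows the outer rim corners at (100,528), (678,432), (620,25) and (58,117). The bins crop shows the lipped bin's far top corners at (550,57) and (692,68), the bridge plate at (548,203), (692,208), (690,280) and (543,272), and the lip's tip at (520,335)–(660,340).

```bash
cat > m.py <<'E'
from h import *
f=grab('top')
def P(x,y,s,ox,oy,z): return onz(f,(x+.5)/s-.5+ox,(y+.5)/s-.5+oy,z)
T=[P(*p,4.4,95,135,.11) for p in[(100,528),(678,432),(620,25),(58,117)]]
T=np.array(T); print(T.round(4)); print('sides',[np.linalg.norm(T[i]-T[i-3]).round(4) for i in range(4)])
ym=(T[0]-T[1]+T[3]-T[2]); xm=T[3]-T[0]+T[2]-T[1]
yaw=np.arctan2(-ym[0],ym[1]); yaw2=np.arctan2(xm[1],xm[0]); print('tote yaw',yaw,yaw2)
ex=np.array([np.cos(yaw),np.sin(yaw),0]); c=T.mean(0); print('rim',c-ex*.084, (T[0]+T[1])/2+ex*.006)
B=np.array([P(*p,6,360,240,z) for p,z in[((550,57),.062),((692,68),.062),((690,280),.0705),((543,272),.0705),((520,335),.04),((660,340),.04)]])
print(B.round(4)); 
print('widths',[np.linalg.norm(B[i]-B[i+1]) for i in(0,2,4)])
a,b,t=(B[0]+B[1])/2,(B[2]+B[3])/2,(B[4]+B[5])/2; d=a-b
for u,v in((a,b),(a,t)): print('yaw',np.arctan2(*(u-v)[[1,0]]),'len',np.linalg.norm((u-v)[:2]))
for q in(B[0]-B[1],B[3]-B[2]): print('yawy',np.arctan2(-q[0],q[1]))
y=np.arctan2(d[1],d[0]); e=np.array([np.cos(y),np.sin(y),0]); print('mid',a-.025*e,b+.0435*e,t+.06*e)
# scene view check
s=grab('scene')
for n,p in(('mid',np.r_[(a-.025*e)[:2],.031]),('midtop',np.r_[(a-.025*e)[:2],.062]),('rim',c-ex*.084)): print(n,proj(s,p))
for p in T: print('corner',proj(s,p))
o=(360,240)
Q=np.array([P(*p,6,360,240,.062) for p in[(70,130),(212,92),(252,240),(100,285)]]);print('plain',Q.mean(0))
E
python3 m.py
```

```text
[[0.4901 0.3161 0.11  ]
 [0.5346 0.084  0.11  ]
 [0.7089 0.1173 0.11  ]
 [0.6635 0.3509 0.11  ]]
sides [np.float64(0.2364), np.float64(0.1774), np.float64(0.2379), np.float64(0.1769)]
tote yaw 0.190531265955417 0.1933529798168653
rim [0.51679663 0.20117662 0.11      ] [0.51824291 0.20120102 0.11      ]
[[ 0.5208 -0.2896  0.062 ]
 [ 0.5182 -0.3338  0.062 ]
 [ 0.4512 -0.3286  0.0705]
 [ 0.4527 -0.2838  0.0705]
 [ 0.4355 -0.2836  0.04  ]
 [ 0.4349 -0.3275  0.04  ]]
widths [np.float64(0.044263985876618374), np.float64(0.044791764208180734), np.float64(0.04395130529101316)]
yaw -0.08088778480497391 len 0.06776983351986153
yaw -0.07254197902729491 len 0.08450486000400982
yawy -0.05737435311759301
yawy -0.032780088547513034
mid [ 0.49457174 -0.30964136  0.062     ] [ 0.49529952 -0.30970036  0.0705    ] [ 0.49501121 -0.31038456  0.04      ]
mid [379.85895065 219.29405642]
midtop [380.92985413 207.10517541]
rim [200.23184926 320.53315754]
corner [147.55443111 382.48162912]
corner [245.53891054 274.46116307]
corner [156.40559151 249.33903151]
corner [ 42.03563644 341.33468054]
plain [ 0.47746275 -0.16731627  0.062     ]
```

Call:
{"fn": "jog_arm", "kwargs": {
  "commands": [
    [80, [24, 20.5, -12], -0.052],
    [80, [24, 20.5, -12], -0.052],
    [80, [24, 20.5, -12], -0.052],
    [80, [24, 20.5, -12], -0.052],
    [80, [24, 20.5, -12], -0.052],
    [80, [24, 20.5, -12], -0.052],
    [80, [24, 20.5, -12], -0.052],
    [80, [24, 20.5, -12], -0.052],
    [80, [24, 20.5, -12], -0.052],
    [80, [23, 20.5, -12], -0.052],
    [80, [0, 0, 0], 0],
    [80, [0, 0, 0], 0]
  ],
  "newtons": 40
}}

```text
time_s: 1.2
tcp_pos: [0.4959, -0.3082, 0.1104]
orientation: [-3.141, 0.001, -0.055]
contact_force: [-0.9, -0.4, -0.2]
width: 0.932
gripper_force: 0.0
```

Run:
```python
from h import *
o=arm.get_obs();print(o['time_s'],o['tcp_pos'],o['orientation'],o['width'])
f=grab('scene'); im=f['image'][:,:,::-1]
a=cv2.resize(im[130:280,310:440],None,fx=4,fy=4,interpolation=cv2.INTER_CUBIC)
b=cv2.resize(im[245:445,40:260],None,fx=3,fy=3,interpolation=cv2.INTER_CUBIC)
b=b[:600]; w=np.zeros((600,800,3),np.uint8); 
cv2.imwrite('pics/g1.png',a);cv2.imwrite('pics/t1.png',b)
```

```text
1.2 [ 0.49588249 -0.30817312  0.11041616] [-3.14062398e+00  1.12681807e-03 -5.52871654e-02] 0.932093288248516
```

View pics/g1.png

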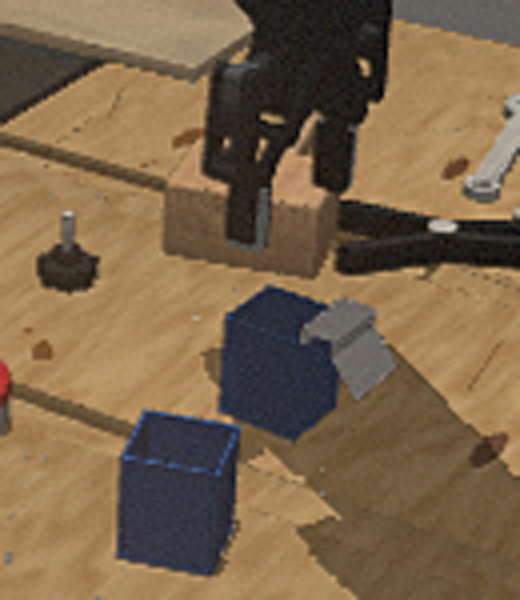

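View pics/t1.png

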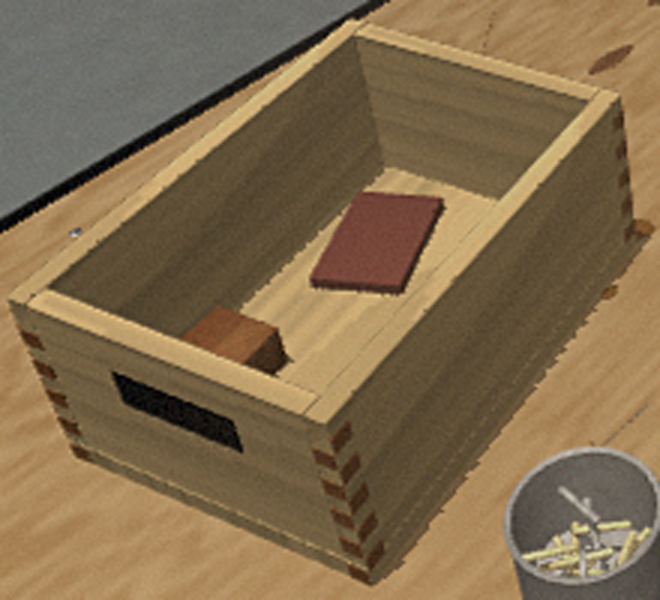

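The gripper is above the lipped bin, whose bottom corners are at (293,438) and (220,408) in the crop. The tote's rim corners in the other crop are at (328,425), (620,93), (357,22) and (10,302). I'll cross-check these against the top view.

Run:
```python
from h import *
s=grab('scene')
T=np.array([onz(s,(x+.5)/3-.5+40,(y+.5)/3-.5+245,.11) for x,y in[(328,425),(620,93),(357,22),(10,302)]])
print(T.round(4),[np.linalg.norm(T[i]-T[i-3]).round(4) for i in range(4)])
y=T[0]-T[1]+T[3]-T[2];yaw=np.arctan2(-y[0],y[1]);ex=np.array([np.cos(yaw),np.sin(yaw),0])
print(yaw,T.mean(0)-.084*ex,(T[0]+T[1])/2+ex*.006)
B=np.array([onz(s,(x+.5)/4-.5+310,(y+.5)/4-.5+130,0) for x,y in[(293,438),(220,408)]]);d=B[1]-B[0]
yw=np.arctan2(d[1],d[0]);print(B,np.linalg.norm(d),yw,B.mean(0)+.023*np.array([np.sin(yw),-np.cos(yw),0]))
```

```text
[[0.4839 0.319  0.11  ]
 [0.5315 0.0857 0.11  ]
 [0.6993 0.1205 0.11  ]
 [0.6555 0.3543 0.11  ]] [np.float64(0.2381), np.float64(0.1714), np.float64(0.2378), np.float64(0.1751)]
0.1931983933450726 [0.51010217 0.20372909 0.11      ] [0.51358551 0.20348989 0.11      ]
[[ 0.47168698 -0.28548037  0.        ]
 [ 0.51987524 -0.28965472  0.        ]] 0.04836872690834958 -0.08641011913432295 [ 0.49379615 -0.31048173  0.        ]
```

Call:
{"fn": "jog_arm", "kwargs": {
  "commands": [
    [80, [-1, -2, -20], -0.015],
    [80, [0, 0, -25], 0],
    [80, [0, 0, -25], 0],
    [80, [0, 0, -18], 0],
    [80, [0, 0, 0], 0],
    [35, [0, 0, 0], 0],
    [35, [0, 0, 0], 0],
    [35, [0, 0, 0], 0],
    [35, [0, 0, 0], 0],
    [35, [0, 0, 0], 0],
    [35, [0, 0, 0], 0],
    [35, [0, 0, 0], 0]
  ]
}}

```text
time_s: 2.3
tcp_pos: [0.4946, -0.3124, 0.0249]
orientation: [3.14, -0.002, -0.073]
contact_force: [-1.6, -0.4, 7.8]
width: 0.538
gripper_force: 41.6
```

Call:
{"fn": "jog_arm", "kwargs": {
  "commands": [
    [35, [0, 0, 10], 0],
    [35, [0, 0, 20], 0],
    [35, [0, 0, 25], 0],
    [35, [0, 0, 25], 0],
    [35, [0, 0, 25], 0],
    [35, [0, 0, 25], 0],
    [35, [0, 0, 20], 0],
    [35, [0, 10, 5], 0],
    [35, [0, 20, 0], 0],
    [35, [2, 28, 0], 0.015],
    [35, [2, 28, 0], 0.015],
    [35, [2, 28, 0], 0.015]
  ]
}}

```text
time_s: 3.3
tcp_pos: [0.4998, -0.196, 0.1788]
orientation: [-3.141, -0.0, -0.028]
contact_force: [0.6, -0.1, -2.0]
width: 0.533
gripper_force: 41.2
```

Call:
{"fn": "jog_arm", "kwargs": {
  "commands": [
    [35, [3, 35, 0], 0.018],
    [35, [4, 35, 0], 0.018],
    [35, [4, 35, 0], 0.018],
    [35, [4, 35, 0], 0.018],
    [35, [4, 35, 0], 0.018],
    [35, [4, 35, 0], 0.018],
    [35, [4, 35, 0], 0.018],
    [35, [4, 35, 0], 0.018],
    [35, [4, 35, 0], 0.018],
    [35, [4, 35, 0], 0.018],
    [35, [4, 28, 0], 0.02],
    [35, [2, 10, 0], 0.01]
  ]
}}

```text
time_s: 4.3
tcp_pos: [0.5442, 0.1954, 0.1784]
orientation: [-3.139, -0.0, 0.188]
contact_force: [1.4, 0.8, -0.6]
width: 0.533
gripper_force: 41.2
```

Call:
{"fn": "jog_arm", "kwargs": {
  "commands": [
    [35, [0, 0, 0], 0],
    [35, [0, 0, 0], 0],
    [35, [0, 0, 0], 0]
  ]
}}

```text
time_s: 4.55
tcp_pos: [0.545, 0.189, 0.1786]
orientation: [3.141, 0.0, 0.18]
contact_force: [-0.1, -0.7, -0.8]
width: 0.532
gripper_force: 41.2
```

Run:
```python
from h import *
f=grab('scene'); im=f['image'][:,:,::-1]
a=cv2.resize(im[170:370,60:320],None,fx=3,fy=3,interpolation=cv2.INTER_CUBIC)
cv2.imwrite('pics/g2.png',a)
```

```text
(no output)
```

View pics/g2.png

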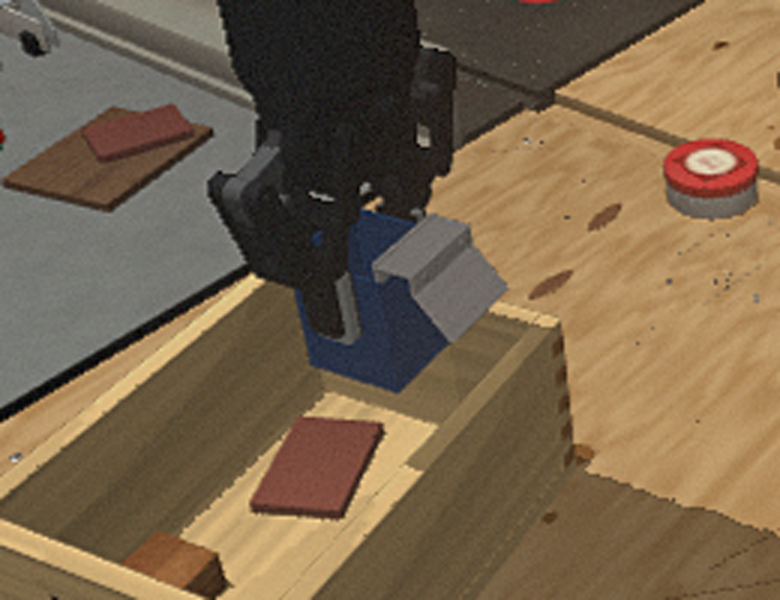

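The bin is held level above the tote in this crop. The lip's tip corners are at (450,342) and (507,290), and the bin's bottom corners are at (398,390) and (310,362). I'll measure its offset from the rim in the same camera.

Run:
```python
from h import *
f=grab('scene'); o=arm.get_obs(); z0=o['tcp_pos'][2]+.006
P=lambda x,y,z: onz(f,(x+.5)/3-.5+60,(y+.5)/3-.5+170,z)
t=[P(450,342,z0+.009),P(507,290,z0+.009)]; b=[P(398,390,z0-.031),P(310,362,z0-.031)]
print(o['tcp_pos'],o['orientation'][2])
q=t[0]-t[1];yw=np.arctan2(-q[0],q[1]);print('tip',np.array(t).round(4),np.linalg.norm(q),yw)
d=b[1]-b[0];print('bot',np.array(b).round(4),np.linalg.norm(d),np.arctan2(d[1],d[0]))
ex=np.array([np.cos(.18),np.sin(.18),0]);ey=np.array([-ex[1],ex[0],0])
print('mid from tip',sum(t)/2+.06*ex,'mid from bottom',sum(b)/2-.023*ey)
m=np.r_[o['tcp_pos'][:2],0]+[0,.002,0]
r=np.array([.5145,.2025,0]);e2=np.array([np.cos(.192),np.sin(.192),0])
for n,mm in(('tcp',m),('tip',sum(t)/2+.06*ex),('bot',sum(b)/2-.023*ey)): print(n,'slot rel rim along x mm',1e3*((mm-.033*ex-r)@e2))
```

```text
[0.5452029  0.18903344 0.17854024] 0.17994656161775335
tip [[0.4824 0.2029 0.1935]
 [0.4878 0.1615 0.1935]] 0.041746639419856 0.13117437783602295
bot [[0.5168 0.208  0.1535]
 [0.5652 0.2171 0.1535]] 0.04927454724135696 0.18643303485854595
mid from tip [0.54412597 0.19294364 0.19354024] mid from bottom [0.54509945 0.18989369 0.15354024]
tcp slot rel rim along x mm -5.0469795991887825
tip slot rel rim along x mm -5.739609147686994
bot slot rel rim along x mm -5.3660209111007
```

Call:
{"fn": "jog_arm", "kwargs": {
  "commands": [
    [35, [6, 3, 0], 0.012],
    [35, [5, 2, 0], 0],
    [35, [0, 0, -10], 0],
    [35, [0, 0, -15], 0],
    [35, [0, 0, -15], 0],
    [35, [0, 0, -15], 0],
    [35, [0, 0, -15], 0],
    [35, [0, 0, -12], 0],
    [35, [0, 0, -6], 0],
    [35, [0, 0, 0], 0],
    [35, [0, 0, 0], 0],
    [35, [0, 0, 0], 0]
  ]
}}

```text
time_s: 5.65
tcp_pos: [0.5565, 0.1952, 0.0909]
orientation: [-3.141, -0.001, 0.194]
contact_force: [-0.9, 0.2, -0.3]
width: 0.534
gripper_force: 41.2
```

Free so far. Now I'll feel for the inner wall by moving toward −x.

Call:
{"fn": "jog_arm", "kwargs": {
  "commands": [
    [35, [-2, -0.4, 0], 0],
    [35, [-2, -0.4, 0], 0],
    [35, [-1, -0.2, 0], 0],
    [35, [-1, -0.2, 0], 0],
    [35, [0, 0, 0], 0],
    [35, [0, 0, 0], 0]
  ]
}}

```text
time_s: 6.15
tcp_pos: [0.5502, 0.1941, 0.0904]
orientation: [-3.141, -0.0, 0.194]
contact_force: [-0.7, 0.6, -0.8]
width: 0.533
gripper_force: 41.2
```

Call:
{"fn": "jog_arm", "kwargs": {
  "commands": [
    [35, [-1, -0.2, 0], 0],
    [35, [0, 0, 0], 0],
    [35, [0, 0, 0], 0]
  ]
}}

```text
time_s: 6.4
tcp_pos: [0.5492, 0.1939, 0.0903]
orientation: [-3.141, -0.0, 0.194]
contact_force: [0.1, -0.8, -1.1]
width: 0.535
gripper_force: 41.2
```

Call:
{"fn": "jog_arm", "kwargs": {
  "commands": [
    [35, [-1, -0.2, 0], 0],
    [35, [0, 0, 0], 0],
    [35, [0, 0, 0], 0]
  ]
}}

```text
time_s: 6.65
tcp_pos: [0.5488, 0.1938, 0.0904]
orientation: [-3.141, -0.002, 0.194]
contact_force: [5.2, 1.2, -3.4]
width: 0.529
gripper_force: 42.0
```

The bin touched the wall at x ≈ 0.549. I'll back off about 2 mm and lower.

Call:
{"fn": "jog_arm", "kwargs": {
  "commands": [
    [35, [2.5, 0.5, 0], 0],
    [35, [0, 0, 0], 0],
    [35, [0, 0, -4], 0],
    [35, [0, 0, -4], 0],
    [35, [0, 0, -4], 0],
    [35, [0, 0, -3], 0],
    [35, [0, 0, -2], 0],
    [35, [0, 0, 0], 0],
    [35, [0, 0, 0], 0]
  ]
}}

```text
time_s: 7.4
tcp_pos: [0.5507, 0.1941, 0.0732]
orientation: [-3.142, 0.0, 0.194]
contact_force: [0.4, -0.0, -0.8]
width: 0.529
gripper_force: 42.3
```

Call:
{"fn": "jog_arm", "kwargs": {
  "commands": [
    [35, [0, 0, -2], 0],
    [35, [0, 0, -2], 0],
    [35, [0, 0, 0], 0],
    [35, [0, 0, 0], 0]
  ]
}}

```text
time_s: 7.73
tcp_pos: [0.5506, 0.1941, 0.0692]
orientation: [-3.142, 0.0, 0.194]
contact_force: [-0.7, -0.2, -0.7]
width: 0.536
gripper_force: 42.3
```

Call:
{"fn": "jog_arm", "kwargs": {
  "commands": [
    [35, [0, 0, -1], 0],
    [35, [0, 0, -1], 0],
    [35, [0, 0, 0], 0],
    [35, [0, 0, 0], 0]
  ]
}}

```text
time_s: 8.07
tcp_pos: [0.5507, 0.1941, 0.0672]
orientation: [-3.142, 0.0, 0.194]
contact_force: [0.9, 0.3, -1.3]
width: 0.528
gripper_force: 42.3
```

Call:
{"fn": "jog_arm", "kwargs": {
  "commands": [
    [35, [0, 0, -1], 0],
    [35, [0, 0, 0], 0],
    [35, [0, 0, 0], 0]
  ]
}}

```text
time_s: 8.32
tcp_pos: [0.5506, 0.1942, 0.0666]
orientation: [-3.141, -0.0, 0.194]
contact_force: [-3.1, -0.4, 5.9]
width: 0.534
gripper_force: 43.3
```

It seated at the predicted height, with 6 N upward force. Now I'll release and rise.

Call:
{"fn": "jog_arm", "kwargs": {
  "commands": [
    [50, [0, 0, 0], 0],
    [56, [0, 0, 0], 0],
    [64, [0, 0, 0], 0],
    [72, [0, 0, 0], 0],
    [75, [0, 0, 0], 0],
    [75, [0, 0, 0], 0],
    [75, [0, 0, 0], 0]
  ]
}}

```text
time_s: 8.9
tcp_pos: [0.5507, 0.1941, 0.0662]
orientation: [-3.142, 0.0, 0.194]
contact_force: [0.2, 0.4, -0.8]
width: 0.878
gripper_force: 0.0
```

Call:
{"fn": "jog_arm", "kwargs": {
  "commands": [
    [75, [0, 0, 5], 0],
    [75, [0, 0, 10], 0],
    [75, [0, 0, 20], 0],
    [75, [0, 0, 25], 0],
    [75, [0, 0, 25], 0],
    [75, [0, 0, 25], 0],
    [75, [0, 0, 25], 0],
    [75, [0, 0, 25], 0],
    [75, [0, 0, 0], 0],
    [75, [0, 0, 0], 0]
  ]
}}

```text
time_s: 9.73
tcp_pos: [0.551, 0.1943, 0.228]
orientation: [-3.141, -0.003, 0.194]
contact_force: [0.2, 0.4, -0.8]
width: 0.879
gripper_force: 0.0
```

Run:
```python
from h import *
f=grab('scene'); im=f['image'][:,:,::-1]
cv2.imwrite('pics/g3.png',cv2.resize(im[190:390,40:300],None,fx=3,fy=3,interpolation=cv2.INTER_CUBIC))
```

```text
(no output)
```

View pics/g3.png

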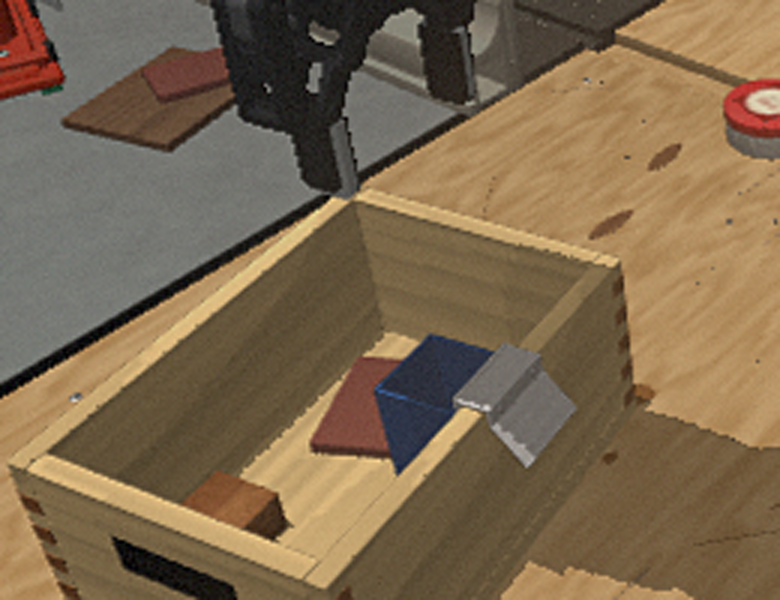

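The bin hangs level in the tote with its lip, at about (515,400), fully down over the near wall's rim. The gripper is clear above it.

```bash
python3 -c "
from workcell import arm
print(arm.finish_job())"
```

```text
the job is handed in; nothing more can be done
None
```

The lipped bin was lowered in the gripper and released onto the tote's near long wall, and the last picture shows it hanging level and fully down on the rim. The plain bin was never touched, and the job was handed in at about 10 s with no verdict returned.

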